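# Seat the receipt printer on its charging dock

## Robot

A 6-joint arm with a two-finger parallel gripper is mounted at the origin on the work surface. World frame = base frame: x ahead of the robot, y to its left, z up, the work surface at z = 0. Lengths are in mm, angles in rad, forces in N, time in s.
With the tool pointing down it reaches from about 300 to 825 mm from the base axis. Payload 5.4 kg.
Tool frame: the origin (TCP) lies midway between the tips of the shut fingers; the grasp point (between the pads) lies 19 mm behind it; y points along the fingers, z is the direction in which the jaws open and shut, and the axes are right-handed (so a half turn about y gives the same grasp; the last joint's range is limited). The gripper opens to 92 mm and grips with 3 to 60 N. Pads are 20 mm wide; open, the fingers measure 128 mm over their backs; the gripper's body (75 mm by 189 mm) begins 69 mm behind the grasp point.
Start: joints at [-1.51, 0.158, 1.597, -0, 1.386, -0.21], TCP at [153.79, -554.035, 214.601] pointing down, gripper open.
Joint ranges: [-2.91, 2.91], [-0.94, 2.29], [0.18, 2.7], [-1.29, 4.43], [0.17, 2.64], [-3, 3]. Speed limits (rad/s): [2.57, 2.57, 3.14, 3.14, 3.14, 3.14].

## Interface

Orientations are given as a unit quaternion [x, y, z, w].
In Python, from station import bot gives the robot as it stands.
- The arm moves only by the tool arm_command, never from a script. Its argument "rows" is a list of rows, each a list of 2 entries, a list of its own where there are three numbers: the shift along the tool's x, y, z in m, then the turn, a rotation vector about the tool's x, y, z in degrees. In form: [[[x, y, z], [rx, ry, rz]], ...]. A call has 1 to 20 rows; each row is the pose to reach, as a shift and turn from the pose commanded when the call began, along the tool's axes at that moment; what a row does not reach only later rows make up. A row lasts 1/12 s, in which the tool goes at most 41.7 mm and 7.16 degrees, less where a joint would pass 70% of its speed; a pose out of reach is approached as far as the arm can. A call with a gripper value outside its range is refused whole. "grip" is the finger opening in m, from 0 to 0.0919, set as the call begins (left out, the last holds). The fingers move at their own pace and stop on an object; the grip force is fixed at half the most. Time passes only in rows, so rows that repeat a pose let the fingers close. It gives the time, the measured TCP pose, the force and the opening at its end, in the units of the state.
- bot.sense(): the state, without advancing time (a new reading comes with each control period).
- bot.get_image(name): name is "scene" or "top"; returns a dict with "frame" (400x640x3 uint8, red, green, blue), "intrinsics" (3x3 intrinsics, pixels), "rvec" (rotation vector, rad) and "tvec" (3), from world to camera coordinates, as OpenCV has them. Camera axes: x right, y down, z forward; pixel columns grow to the right and rows downward; lengths in mm; the calibration is good to about 2 mm. A picture is of the moment at which its call begins. There is no depth.
- bot.sign_off(): hands the job in, once; it reports no verdict.
The state is a dict: "t": time; "joint_positions": joint angles; "joint_velocities": joint speeds; "joint_torque": joint torques, N m; "tcp_pos": TCP position; "eef_rot": TCP orientation; "contact_force": force on the tool from outside, world axes, zero at the start; "moment": the same for the moment, N m; "width": opening from 0.0 (shut) to 1.0 (fully open).
Only numpy, scipy, OpenCV 4.12 (cv2) and the standard library are available. Lean on these libraries where they do the work, as an engineer would, in place of code of your own. Each camera call takes 0.05 s, during which the arm holds its last target. There are 200 camera calls.

## Task

The receipt printer is sitting askew and hanging over the edges of its small charging dock. Slide it, without lifting it off the dock, until it is centred with no edge overhanging and its back is square and flush against the contact bar; then, with it centred, push it home against the bar with a firm but gentle steady push of about 12 newtons (never above 20) for about a second, and let go. Leave the bowl, stapler and bottle alone.

Things in the scene. Friction and masses are not known exactly. Their poses are not given: they have to be found in the camera images.
- dock: fixed, rigid charging dock: grey square platform, free top 104 x 104 mm, 26 mm above the counter, on a black foot, a black contact bar along its back. Origin: centre of the free top's square, but at counter height. +x points to the back (the bar), y across, z up; the free top spans -52 to +52 mm in x and y at z = 26 mm.
- contact_bar: black upright bar fixed on the dock's back edge, 84 mm wide (y), 18 mm thick (x), 30 mm tall, four small brass contacts in its face. Rigid: pushing the printer 1 mm too far makes many newtons. Origin: middle of the lower edge of its front face, at (52, 0, 26) mm in the dock's frame; axes as the dock's.
- printer: loose grey box, white roll cover on its rear, 98 long (x) x 96 wide (y) x 58 mm tall (44 at the front), 0.35-0.55 kg; upright sides 3 to 41 mm up. Origin: centre of underside; +x to its back, z up. Starts 15-40 mm short of the bar, up to 30 mm to a side, 0.2 rad askew. Slides at a 1-4 N push low on a side. Seated: origin at (3, 0, 26) mm in the dock's frame.
- back_left (a point): lower back left (+y) corner of the printer, on its underside plane, at (49, 48, 0) mm in the printer's frame
- back_right (a point): lower back right (-y) corner of the printer, on its underside plane, at (49, -48, 0) mm in the printer's frame
- front_left (a point): lower front left (+y) corner of the printer, on its underside plane, at (-49, 48, 0) mm in the printer's frame
- front_right (a point): lower front right (-y) corner of the printer, on its underside plane, at (-49, -48, 0) mm in the printer's frame
- bowl: bystander: blue open bowl, 124 mm across, 60 mm tall, to the left of the dock. Origin: centre of its underside.
- stapler: bystander: black stapler, 130 x 36 x 45 mm, behind the dock. Origin: centre of its underside; x along it.
- bottle: bystander: upright clear water bottle, 60 mm across, 170 mm tall, to the right of the dock. Origin: centre of its underside.
There are look-alikes about, which are no part of the job. Leave any orange or yellow look-alike of the printer alone.

How it is judged (in metres and radians):
On the way:
1. with no edge of the printer overhanging the sides of the dock's top and its back against the bar, it is pressed on the contact bar with more than 5 N for 0.4 s on end (y of back_left in the frame of dock between -0.052 and 0.052 m and y of back_right in the frame of dock between -0.052 and 0.052 m and y of front_left in the frame of dock between -0.052 and 0.052 m and y of front_right in the frame of dock between -0.052 and 0.052 m and x of each of back_left, back_right in the frame of dock above 0.0495 m and contact force between printer and contact_bar above 5 N), for 0.4 s.
At the end, for the whole second after the job is handed in: The printer stands flat and at rest on the dock, all four lower corners within the platform's width (no overhang), both back corners within 2.5 mm of the contact bar's face, let go (y of back_left in the frame of dock between -0.052 and 0.052 m and y of back_right in the frame of dock between -0.052 and 0.052 m and y of front_left in the frame of dock between -0.052 and 0.052 m and y of front_right in the frame of dock between -0.052 and 0.052 m and x of each of back_left, back_right in the frame of dock above 0.0495 m and z of printer in the frame of dock between 0.023 and 0.029 m and angle between printer's own z axis and vertical below 0.04 rad and linear speed of printer below 0.01 m/s); the robot touches nothing.
It fails at once if the printer pressed on the contact bar with more than 20 N (contact force between printer and contact_bar above 20 N).
It fails at once if the printer lifted off the dock, dropped off it or tipped (more than 8 mm up or down, or 0.15 rad) (z of printer in the frame of dock above 0.034 m or z of printer in the frame of dock below 0.018 m or angle between printer's own z axis and vertical above 0.15 rad).
It fails at once if the bowl moved more than 15 mm (distance of bowl from where it was at the start of the episode above 0.015 m).
It fails at once if the stapler moved more than 15 mm (distance of stapler from where it was at the start of the episode above 0.015 m).
It fails at once if the bottle moved more than 15 mm (distance of bottle from where it was at the start of the episode above 0.015 m).
It also fails if it takes over 67 s, if anything falls off the work surface, if the arm or the gripper's body presses on something with over 40 N, if the wrist force passes 120 N, or if a joint passes its speed limit or range.

## Working session

There is one attempt and no reset: what is moved stays moved. The work goes in short steps, Python scripts to look and compute and a tool call to move; the robot and the scene stay as the last step left them, time stands still between calls to the robot, and variables do not carry over. Pictures are saved under pics/ and viewed, about 8 in all and at most 12, crops included, and the job is handed in when it is done.

Besides the shell and the picture viewer there is one more tool, called after "Call:" by a JSON object that holds its "op" and its "data", one argument or row to a line. arm_command: Moves the arm, as the interface text tells. Its arguments: {"type":"object","properties":{"rows":{"type":"array"},"grip":{"type":"number"}},"required":["rows"]}

```bash
mkdir -p pics; ls
python3 - <<'E'
from station import bot
import cv2
s=bot.sense(); print({k:s[k] for k in('t','tcp_pos','eef_rot','contact_force','width')})
for n in('scene','top'):
    im=bot.get_image(n); cv2.imwrite(f'pics/{n}0.png',im['frame'][:,:,::-1]); print(n,im['intrinsics'],im['rvec'],im['tvec'])
E
```

```text
pics
{'t': 0.0, 'tcp_pos': array([ 153.74904874, -553.42307653,  213.61917691]), 'eef_rot': array([-0.09541092,  0.7012992 , -0.69997048,  0.09548569]), 'contact_force': array([0.06330902, 0.25560448, 0.62946667]), 'width': 0.9975700605901129}
scene [[483.70730844   0.         317.57030575]
 [  0.         483.70730844 192.84694946]
 [  0.           0.           1.        ]] [ 0.84355183  2.48150131 -1.12222259] [ 438.458435   -219.57476834 1548.61301838]
top [[422.22485108   0.         322.68192041]
 [  0.         422.22485108 193.10814046]
 [  0.           0.           1.        ]] [ 2.14224249 -2.17136788  0.15018911] [  27.38396355  595.75142641 1090.7534206 ]
```

View pics/scene0.png

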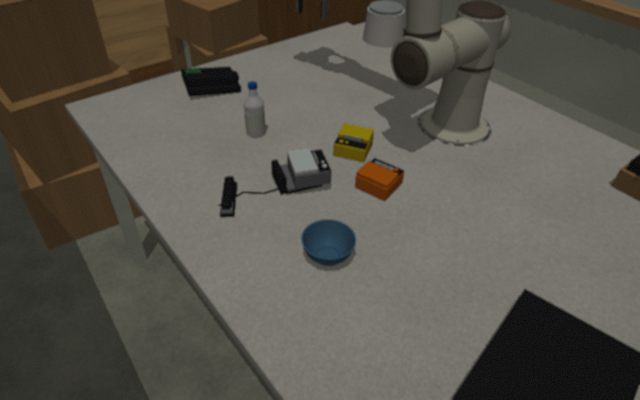

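View pics/top0.png

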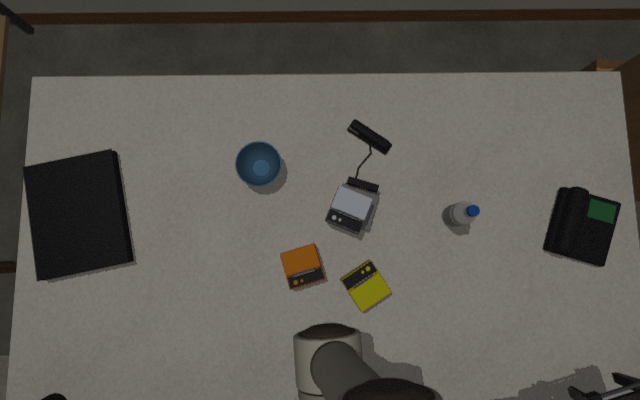

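Scene: grey printer with white cover at top(352,207)/scene(303,170). Look-alikes: orange at top(302,265) and yellow at top(367,286). The black phone is at top(583,225). I choose the grey one, with the bar at top(363,185), and check it in a close crop.

Run:
```python
import cv2,numpy as np
a=cv2.imread('pics/top0.png')[165:250,310:395]; b=cv2.imread('pics/scene0.png')[140:205,260:345]
a=cv2.resize(a,None,fx=6,fy=6,interpolation=cv2.INTER_CUBIC)[:510,:400+110]; b=cv2.resize(b,None,fx=3.4,fy=3.4*1,interpolation=cv2.INTER_CUBIC)
c=np.zeros((510,800,3),np.uint8); c[:510,:510]=a; c[:b.shape[0],511:800]=b[:,:289]
c=cv2.convertScaleAbs(c,alpha=1.6,beta=10); cv2.imwrite('pics/crop0.png',c)
```

```text
(no output)
```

View pics/crop0.png

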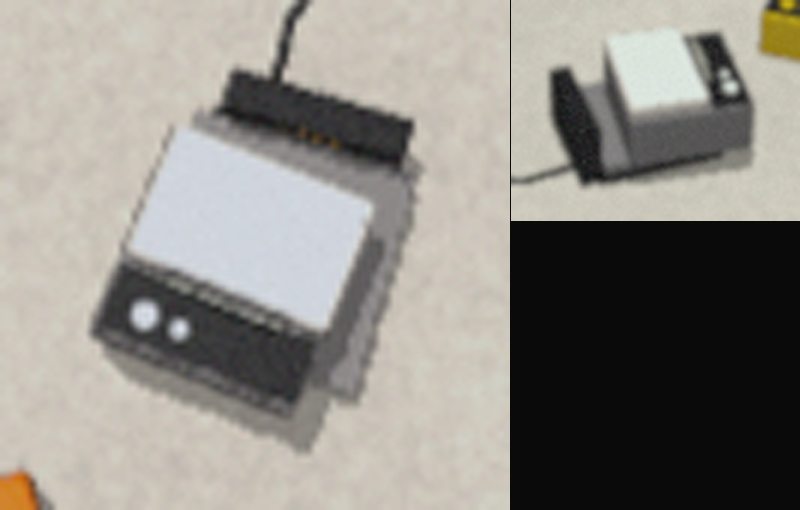

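```bash
cat > h.py <<'E'
import numpy as np,cv2
from station import bot
def ray(im,p,z):
    R=cv2.Rodrigues(np.asarray(im['rvec'],float))[0];c=-R.T@np.ravel(im['tvec'])
    d=R.T@np.linalg.inv(im['intrinsics'])@np.array([p[0],p[1],1.]);return (c+d*(z-c[2])/d[2])
def tri(a,pa,b,pb):
    P=[i['intrinsics']@np.c_[cv2.Rodrigues(np.asarray(i['rvec'],float))[0],np.ravel(i['tvec'])] for i in(a,b)]
    X=cv2.triangulatePoints(P[0],P[1],np.array(pa,float),np.array(pb,float));return (X[:3]/X[3]).ravel()
def white(im,box):
    x0,x1,y0,y1=box;f=cv2.cvtColor(im['frame'],cv2.COLOR_RGB2HSV)
    return f[y0:y1,x0:x1]
E
python3 - <<'E'
from h import *
T=bot.get_image('top');S=bot.get_image('scene')
full=lambda u,v:((u+.5)/6-.5+310,(v+.5)/6-.5+165)
sc=lambda u,v:((u-511+.5)/3.4-.5+260,(v+.5)/3.4-.5+140)
r=lambda x:np.round(x,1)
print('cover',[r(ray(T,full(*p),84)) for p in[(178,124),(372,205),(325,330),(125,255)]])
print('front',[r(ray(T,full(*p),70)) for p in[(92,332),(292,412)]])
print('bar BL BR FR FL',[r(ray(T,full(*p),56)) for p in[(235,70),(412,122),(402,165),(220,115)]])
print('dock front right, back right/left z26',[r(ray(T,full(*p),26)) for p in[(352,402),(420,165),(197,112)]])
# heights, two views: cover BL in scene crop lower-left etc.
for n,p,q in[('cover BR',(372,205),(604,34)),('cover BL',(178,124),(626,112)),('cover FL',(125,255),(708,100)),('bar R',(412,122),(568,68)),('bar L',(235,70),(585,183))]:
    print(n,r(tri(T,full(*p),S,sc(*q))))
for n,p,z in[('bowl',(260,165),60),('bottle',(471,211),170),('stap',(370,137),45)]: print(n,r(ray(T,p,z)))
print(ray(T,(302,265),84),ray(T,(367,286),84))
from scipy.spatial.transform import Rotation as R
print(R.from_quat(bot.sense()['eef_rot']).as_matrix().round(3))
# colours
f=T['frame'];hsv=cv2.cvtColor(f,cv2.COLOR_RGB2HSV)
for p in[(352,197),(345,225),(378,207),(375,186),(300,200),(370,215),(353,240)]:print(p,f[p[1],p[0]],hsv[p[1],p[0]])
E
```

```text
cover [array([610. , -23.2,  84. ]), array([ 573.9, -105.6,   84. ]), array([520.7, -84. ,  84. ]), array([5.538e+02, 4.000e-01, 8.400e+01])]
front [array([522.1,  14.8,  70. ]), array([486.7, -70.4,  70. ])]
bar BL BR FR FL [array([638. , -50.3,  56. ]), array([ 613.8, -127.8,   56. ]), array([ 594.7, -122.8,   56. ]), array([618. , -43.2,  56. ])]
dock front right, back right/left z26 [array([ 492.3, -101.3,   26. ]), array([ 598.6, -135.1,   26. ]), array([624.1, -34.8,  26. ])]
cover BR [ 575.9 -107.3   84.2]
cover BL [613.5 -25.7  76.6]
cover FL [556.2  -1.3  76.7]
bar R [ 608.5 -123.1   58. ]
bar L [642.9 -50.5   6.2]
bowl [670.5 184.4  60. ]
bottle [ 531.7 -328.4  170. ]
stap [ 747.1 -111.1   45. ]
[408.69903804  74.19593935  84.        ] [354.64776096 -87.71944975  84.        ]
[[-0.964 -0.     0.268]
 [-0.268  0.001 -0.964]
 [-0.    -1.    -0.001]]
(352, 197) [122 124 130] [113  16 130]
(345, 225) [26 24 27] [140  28  27]
(378, 207) [121 115 110] [ 14  23 121]
(375, 186) [26 28 26] [60 18 28]
(300, 200) [116 113 106] [ 21  22 116]
(370, 215) [65 62 63] [170  12  65]
(353, 240) [120 115 109] [ 16  23 120]
```

The crop confirms the grey printer with its white cover, on the dock with the black bar behind it. It hangs over on the left and is turned clockwise by about 0.1 rad.
- **Dock:** about (557.7, -68.5), yaw -0.29.
- **Printer, in the dock's frame:** about (-15.5, +18.7), yaw -0.105.

Sizes (bar 83, cover 90, length 95) and two-view heights (77-84 for the cover, 58 for the bar) agree with the text. I plan to push with two fingers 50 mm apart, first on the left side and then on the front.

Call:
{"op": "arm_command", "data": {
  "rows": [
    [[-0.561, 0.065, -0.454], [0, -58, 0]],
    [[-0.561, 0.065, -0.454], [0, -58, 0]],
    [[-0.561, 0.065, -0.454], [0, -58, 0]],
    [[-0.561, 0.065, -0.454], [0, -58, 0]],
    [[-0.561, 0.065, -0.454], [0, -58, 0]],
    [[-0.561, 0.065, -0.454], [0, -58, 0]],
    [[-0.561, 0.065, -0.454], [0, -58, 0]],
    [[-0.561, 0.065, -0.454], [0, -58, 0]],
    [[-0.561, 0.065, -0.454], [0, -58, 0]],
    [[-0.561, 0.065, -0.454], [0, -58, 0]],
    [[-0.561, 0.065, -0.454], [0, -58, 0]],
    [[-0.561, 0.065, -0.454], [0, -58, 0]],
    [[-0.561, 0.065, -0.454], [0, -58, 0]],
    [[-0.561, 0.065, -0.454], [0, -58, 0]],
    [[-0.561, 0.065, -0.454], [0, -58, 0]],
    [[-0.561, 0.065, -0.454], [0, -58, 0]],
    [[-0.561, 0.065, -0.454], [0, -58, 0]],
    [[-0.561, 0.065, -0.454], [0, -58, 0]],
    [[-0.561, 0.065, -0.454], [0, -58, 0]],
    [[-0.561, 0.065, -0.454], [0, -58, 0]]
  ],
  "grip": 0.05
}}

```text
t: 1.87
tcp_pos: [572.6, 33.9, 149.1]
eef_rot: [-0.424, 0.566, -0.566, 0.423]
contact_force: [-0.5, -1.0, 0.2]
width: 0.545
```

Call:
{"op": "arm_command", "data": {
  "rows": [
    [[0, 0.04, 0], [0, 0, 0]],
    [[0, 0.08, 0], [0, 0, 0]],
    [[0, 0.1, 0], [0, 0, 0]],
    [[0, 0.112, 0], [0, 0, 0]],
    [[0, 0.112, 0], [0, 0, 0]],
    [[0, 0.112, 0], [0, 0, 0]]
  ]
}}

```text
t: 2.37
tcp_pos: [573.1, 32.5, 38.4]
eef_rot: [0.423, -0.567, 0.567, -0.423]
contact_force: [-0.2, -0.5, 0.4]
width: 0.541
```

Run:
```python
from h import *
from scipy.spatial.transform import Rotation as R
s=bot.sense();print(s['t'],s['tcp_pos'],s['contact_force'],s['width']);M=R.from_quat(s['eef_rot']).as_matrix();print(M.round(3),np.arctan2(M[1,2],M[0,2]))
T=bot.get_image('top');S=bot.get_image('scene')
a=cv2.resize(T['frame'][145:260,300:400],None,fx=4,fy=4,interpolation=cv2.INTER_CUBIC)
b=cv2.resize(S['frame'][120:235,240:340],None,fx=4,fy=4,interpolation=cv2.INTER_CUBIC)
cv2.imwrite('pics/c1.png',cv2.convertScaleAbs(np.hstack([a,b])[:,:,::-1],alpha=1.6,beta=10))
```

```text
2.3667 [573.123548    32.51305434  38.39676529] [-0.24329848 -0.52704625  0.41198972] 0.5414104968469973
[[-0.285  0.001  0.959]
 [-0.959 -0.    -0.285]
 [ 0.    -1.     0.001]] -0.28894883494485335
```

View pics/c1.png

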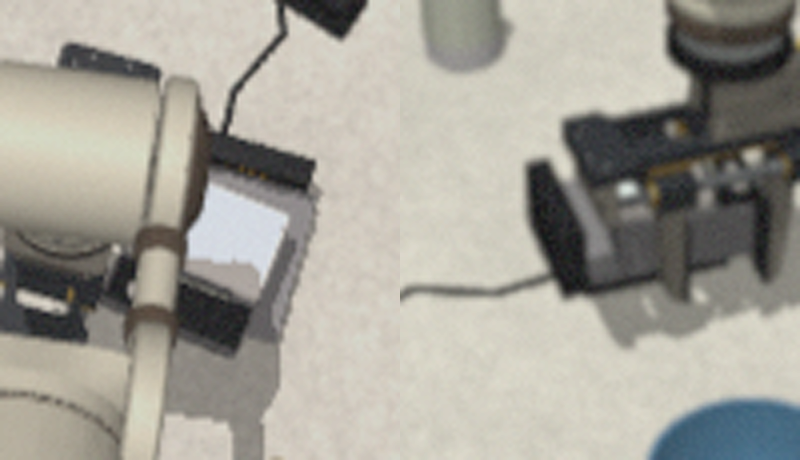

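Fingers stand clear beside the printer's left face (scene crop ~(680,240) and (775,220)), tips above the dock's top. Now I push in dock -y.

Call:
{"op": "arm_command", "data": {
  "rows": [
    [[0.004, 0, 0], [0, 0, 0]],
    [[0.008, 0, 0], [0, 0, 0]],
    [[0.012, 0, 0], [0, 0, 0]],
    [[0.015, 0, 0], [0, 0, 0]],
    [[0.018, 0, 0], [0, 0, 0]],
    [[0.02, 0, 0], [0, 0, 0]],
    [[0.022, 0, 0], [0, 0, 0]],
    [[0.024, 0, 0], [0, 0, 0]]
  ]
}}

```text
t: 3.13
tcp_pos: [565.9, 10.6, 37.5]
eef_rot: [-0.423, 0.567, -0.566, 0.423]
contact_force: [-0.2, 1.1, 0.1]
width: 0.544
```

Call:
{"op": "arm_command", "data": {
  "rows": [
    [[0.0015, 0, 0], [0, 0, 0]],
    [[0.003, 0, 0], [0, 0, 0]],
    [[0.0045, 0, 0], [0, 0, 0]],
    [[0.006, 0, 0], [0, 0, 0]],
    [[0.0075, 0, 0], [0, 0, 0]],
    [[0.009, 0, 0], [0, 0, 0]],
    [[0.0105, 0, 0], [0, 0, 0]],
    [[0.012, 0, 0], [0, 0, 0]]
  ]
}}

```text
t: 3.8
tcp_pos: [562.6, -1.2, 37.6]
eef_rot: [-0.423, 0.567, -0.566, 0.423]
contact_force: [-0.2, 1.4, -1.3]
width: 0.547
```

Call:
{"op": "arm_command", "data": {
  "rows": [
    [[0.001, 0, 0], [0, 0, 0]],
    [[0.002, 0, 0], [0, 0, 0]],
    [[0.003, 0, 0], [0, 0, 0]],
    [[0.004, 0, 0], [0, 0, 0]],
    [[0.004, 0, 0], [0, 0, 0]]
  ]
}}

```text
t: 4.22
tcp_pos: [561.6, -5.1, 37.6]
eef_rot: [0.423, -0.566, 0.567, -0.423]
contact_force: [-0.3, 1.0, 0.3]
width: 0.542
```

Run:
```python
from h import *
T=bot.get_image('top');S=bot.get_image('scene')
print(bot.sense()['contact_force'])
a=cv2.resize(T['frame'][165:255,320:400],None,fx=5,fy=5,interpolation=cv2.INTER_CUBIC)
b=cv2.resize(S['frame'][130:220,255:335],None,fx=5,fy=5,interpolation=cv2.INTER_CUBIC)
cv2.imwrite('pics/c2.png',cv2.convertScaleAbs(np.hstack([a,b])[:,:,::-1],alpha=1.6,beta=10))
```

```text
[ 0.31380295  0.13443195 -0.66964762]
```

View pics/c2.png

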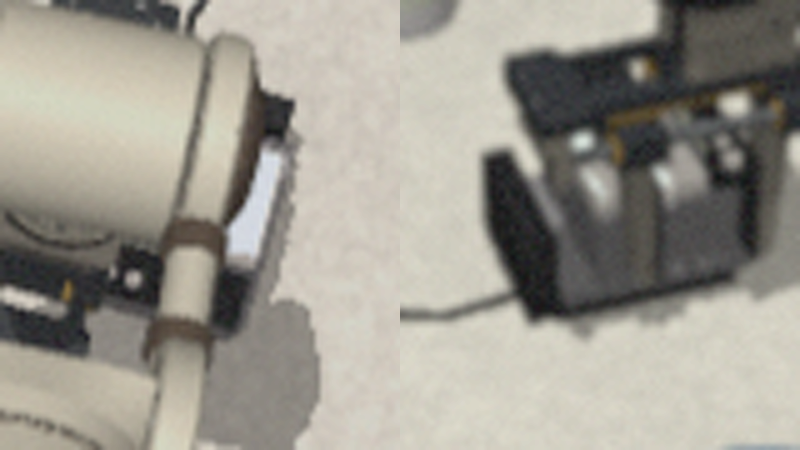

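Both fingers lie along the left face and the cover's right edge now runs parallel to the dock's edge. I'll back off, raise, and go to the front, turning 90°.

Call:
{"op": "arm_command", "data": {
  "rows": [
    [[-0.015, 0, 0], [0, 0, 0]],
    [[-0.03, 0, 0], [0, 0, 0]],
    [[-0.03, -0.04, 0], [0, 0, 0]],
    [[-0.03, -0.08, 0], [0, 0, 0]],
    [[-0.03, -0.112, 0], [0, 0, 0]],
    [[-0.01, -0.112, -0.03], [0, -7, 0]],
    [[0.01, -0.112, -0.06], [0, -14, 0]],
    [[0.06, -0.112, -0.09], [0, -90, 0]],
    [[0.062, -0.112, -0.091], [0, -90, 0]],
    [[0.062, -0.112, -0.091], [0, -90, 0]],
    [[0.062, -0.112, -0.091], [0, -90, 0]],
    [[0.062, -0.112, -0.091], [0, -90, 0]],
    [[0.062, -0.112, -0.091], [0, -90, 0]],
    [[0.062, -0.112, -0.091], [0, -90, 0]],
    [[0.062, -0.112, -0.091], [0, -90, 0]],
    [[0.062, -0.112, -0.091], [0, -90, 0]],
    [[0.062, -0.112, -0.091], [0, -90, 0]],
    [[0.062, -0.112, -0.091], [0, -90, 0]],
    [[0.062, -0.112, -0.091], [0, -90, 0]],
    [[0.062, -0.112, -0.091], [0, -90, 0]]
  ]
}}

```text
t: 5.98
tcp_pos: [456.7, -38.6, 149.7]
eef_rot: [0.7, -0.102, 0.102, -0.7]
contact_force: [-0.6, -0.2, -0.3]
width: 0.545
```

Run:
```python
from h import *
from scipy.spatial.transform import Rotation as R
s=bot.sense();print(s['t'],s['tcp_pos'],s['width']);M=R.from_quat(s['eef_rot']).as_matrix();print(M.round(3))
T=bot.get_image('top')
a=cv2.resize(T['frame'][165:255,310:410],None,fx=6,fy=6,interpolation=cv2.INTER_CUBIC)
cv2.imwrite('pics/c3.png',cv2.convertScaleAbs(a[:,:,::-1],alpha=1.6,beta=10))
```

```text
5.9833 [456.72202512 -38.62000393 149.71291268] 0.545141463713445
[[ 0.958  0.     0.286]
 [-0.286 -0.     0.958]
 [ 0.    -1.    -0.   ]]
```

View pics/c3.png

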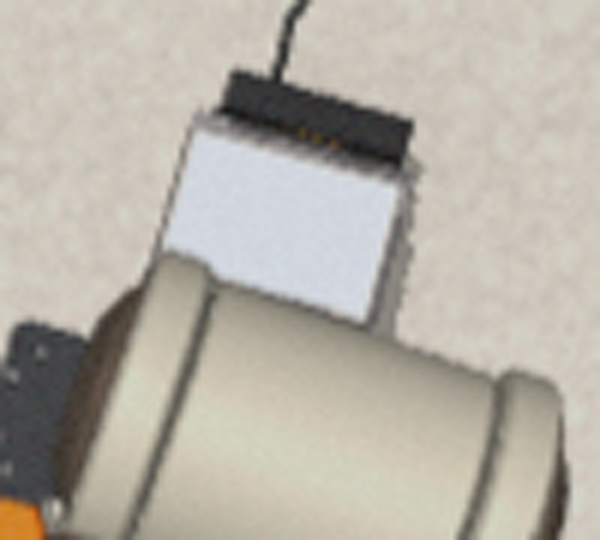

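The printer now looks nearly square to the bar. Cover back corners are at crop (200,126) and (403,185), right edge at (368,322). I'll measure in the dock's frame.

Run:
```python
from h import *
T=bot.get_image('top')
full=lambda u,v:((u+.5)/6-.5+310,(v+.5)/6-.5+165)
hsv=cv2.cvtColor(T['frame'],cv2.COLOR_RGB2HSV)
for yaw in(-.28,-.29,-.30):
    def dk(p,z):
        w=ray(T,full(*p),z)[:2]-[557.7,-68.5];c,s=np.cos(yaw),np.sin(yaw);return np.round([c*w[0]+s*w[1],-s*w[0]+c*w[1]],1)
    print(yaw,'cover',[dk(p,84) for p in[(200,126),(403,185),(368,322)]],'bar',[dk(p,56) for p in[(235,70),(412,122),(402,165),(220,115)]],'old',[dk(p,84) for p in[(178,124),(372,205)]],'dock R',[dk(p,26) for p in[(352,402),(420,165)]])
# subpixel line fit of cover back edge and bar back edge along columns
g=cv2.cvtColor(T['frame'],cv2.COLOR_RGB2GRAY).astype(float)
def fit(cols,r0,r1,sgn,z):
    P=[]
    for c in cols:
        d=sgn*np.diff(g[r0(c):r1(c),c]);i=int(np.argmax(d));i=min(max(i,1),len(d)-2)
        a,b,e=d[i-1],d[i],d[i+1];o=.5*(a-e)/(a-2*b+e+1e-9);P.append(ray(T,(c,r0(c)+i+.5+np.clip(o,-1,1)),z)[:2])
    vx,vy,x,y=cv2.fitLine(np.float32(P),cv2.DIST_HUBER,0,.01,.01).ravel();return np.arctan(-vx/vy),x,y
s=52/177
print('bar back yaw',fit(range(351,377),lambda c:int(176+(c-350)*s)-3,lambda c:int(176+(c-350)*s)+5,-1,56))
print('cover back yaw',fit(range(346,375),lambda c:int(186+(c-343)*s)-3,lambda c:int(186+(c-343)*s)+5,1,84))
```

```text
-0.28 cover [array([39.4, 48.6]), array([ 37.7, -41.8]), array([-23.2, -41.9])] bar [array([72.1, 39.7]), array([ 70.3, -41.5]), array([ 50.6, -42. ]), array([50.9, 41. ])] old [array([37.8, 57.9]), array([ 25.8, -31.2])] dock R [array([-53.8, -49.6]), array([ 57.7, -52.7])]
-0.29 cover [array([38.9, 49. ]), array([ 38.1, -41.4]), array([-22.7, -42.2])] bar [array([71.7, 40.5]), array([ 70.7, -40.8]), array([ 51. , -41.4]), array([50.5, 41.5])] old [array([37.2, 58.3]), array([ 26.1, -30.9])] dock R [array([-53.3, -50.1]), array([ 58.2, -52.1])]
-0.3 cover [array([38.4, 49.4]), array([ 38.5, -41.1]), array([-22.3, -42.4])] bar [array([71.3, 41.2]), array([ 71.1, -40.1]), array([ 51.4, -40.9]), array([50.1, 42. ])] old [array([36.6, 58.7]), array([ 26.4, -30.6])] dock R [array([-52.8, -50.7]), array([ 58.7, -51.5])]
bar back yaw (np.float32(-0.31043848), np.float32(626.3229), np.float32(-90.31878))
cover back yaw (np.float32(-0.31260487), np.float32(594.02527), np.float32(-82.492775))
```

Printer is square with the bar (the same edge fit gives -0.310 and -0.313) but still about 3.7 mm left of centre. I'll go back to the side and push about 4 mm further, to a TCP dock y of about 58.

Call:
{"op": "arm_command", "data": {
  "rows": [
    [[0.0, 0, 0.04], [0, 7, 0]],
    [[0.02, 0, 0.075], [0, 14, 0]],
    [[0.095, 0, 0.092], [0, 90, 0]],
    [[0.095, 0, 0.092], [0, 90, 0]],
    [[0.095, 0, 0.092], [0, 90, 0]],
    [[0.095, 0, 0.092], [0, 90, 0]],
    [[0.095, 0, 0.092], [0, 90, 0]],
    [[0.095, 0, 0.092], [0, 90, 0]],
    [[0.095, 0, 0.092], [0, 90, 0]],
    [[0.095, 0, 0.092], [0, 90, 0]],
    [[0.095, 0, 0.092], [0, 90, 0]],
    [[0.095, 0, 0.092], [0, 90, 0]],
    [[0.095, 0, 0.092], [0, 90, 0]],
    [[0.095, 0, 0.092], [0, 90, 0]],
    [[0.095, 0.04, 0.092], [0, 90, 0]],
    [[0.095, 0.08, 0.092], [0, 90, 0]],
    [[0.095, 0.1, 0.092], [0, 90, 0]],
    [[0.095, 0.112, 0.092], [0, 90, 0]],
    [[0.095, 0.112, 0.092], [0, 90, 0]],
    [[0.095, 0.112, 0.092], [0, 90, 0]]
  ]
}}

```text
t: 7.75
tcp_pos: [574.4, 22.7, 38.1]
eef_rot: [0.423, -0.566, 0.566, -0.424]
contact_force: [-0.1, -0.5, -0.3]
width: 0.541
```

Call:
{"op": "arm_command", "data": {
  "rows": [
    [[0.005, 0, 0], [0, 0, 0]],
    [[0.01, 0, 0], [0, 0, 0]],
    [[0.015, 0, 0], [0, 0, 0]],
    [[0.02, 0, 0], [0, 0, 0]],
    [[0.024, 0, 0], [0, 0, 0]],
    [[0.027, 0, 0], [0, 0, 0]],
    [[0.029, 0, 0], [0, 0, 0]],
    [[0.03, 0, 0], [0, 0, 0]],
    [[0.031, 0, 0], [0, 0, 0]],
    [[0.032, 0, 0], [0, 0, 0]],
    [[0.033, 0, 0], [0, 0, 0]],
    [[0.034, 0, 0], [0, 0, 0]],
    [[0.034, 0, 0], [0, 0, 0]],
    [[0.034, 0, 0], [0, 0, 0]]
  ]
}}

```text
t: 8.92
tcp_pos: [564.3, -9.8, 37.6]
eef_rot: [0.423, -0.566, 0.567, -0.423]
contact_force: [0.0, 0.6, 0.1]
width: 0.542
```

Call:
{"op": "arm_command", "data": {
  "rows": [
    [[-0.015, 0, 0], [0, 0, 0]],
    [[-0.03, 0, 0], [0, 0, 0]],
    [[-0.03, -0.04, 0], [0, 0, 0]],
    [[-0.03, -0.08, 0], [0, 0, 0]],
    [[-0.03, -0.112, 0], [0, 0, 0]],
    [[-0.01, -0.112, -0.03], [0, -7, 0]],
    [[0.01, -0.112, -0.06], [0, -14, 0]],
    [[0.058, -0.112, -0.1], [0, -90, 0]],
    [[0.058, -0.112, -0.1], [0, -90, 0]],
    [[0.058, -0.112, -0.1], [0, -90, 0]],
    [[0.058, -0.112, -0.1], [0, -90, 0]],
    [[0.058, -0.112, -0.1], [0, -90, 0]],
    [[0.058, -0.112, -0.1], [0, -90, 0]],
    [[0.058, -0.112, -0.1], [0, -90, 0]],
    [[0.058, -0.112, -0.1], [0, -90, 0]],
    [[0.058, -0.112, -0.1], [0, -90, 0]],
    [[0.058, -0.112, -0.1], [0, -90, 0]],
    [[0.058, -0.112, -0.1], [0, -90, 0]],
    [[0.058, -0.112, -0.1], [0, -90, 0]],
    [[0.058, -0.112, -0.1], [0, -90, 0]]
  ]
}}

```text
t: 10.58
tcp_pos: [451.8, -37.2, 149.5]
eef_rot: [0.7, -0.102, 0.102, -0.7]
contact_force: [0.9, 0.0, -0.3]
width: 0.539
```

Run:
```python
from h import *
s=bot.sense();print(s['t'],s['tcp_pos'],s['eef_rot'])
T=bot.get_image('top')
a=cv2.resize(T['frame'][165:255,310:410],None,fx=6,fy=6,interpolation=cv2.INTER_CUBIC)
cv2.imwrite('pics/c4.png',cv2.convertScaleAbs(a[:,:,::-1],alpha=1.6,beta=10))
```

```text
10.5833 [451.75516099 -37.2215618  149.52461851] [ 0.6997742  -0.10235851  0.10218324 -0.69956944]
```

View pics/c4.png

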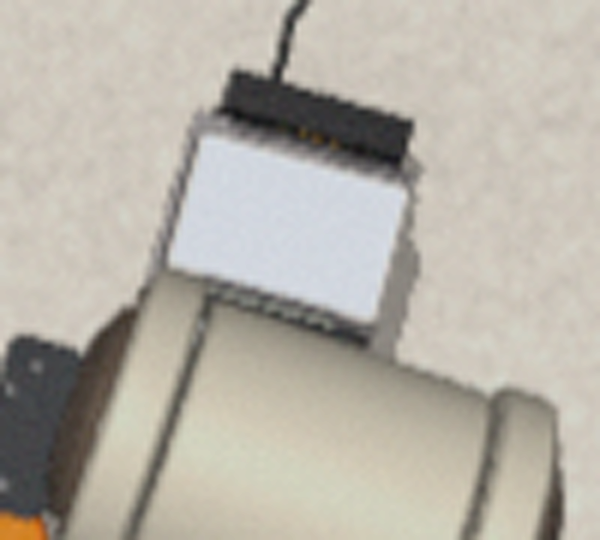

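The cover moved about 4 mm right (back corners at crop (208,131) and (411,189)), so the printer is centred and parallel to the bar. Next I lower in front and approach.

Call:
{"op": "arm_command", "data": {
  "rows": [
    [[0, 0.04, 0], [0, 0, 0]],
    [[0, 0.08, 0], [0, 0, 0]],
    [[0, 0.1, 0], [0, 0, 0]],
    [[0, 0.112, 0], [0, 0, 0]],
    [[0.008, 0.112, 0], [0, 0, 0]],
    [[0.016, 0.112, 0], [0, 0, 0]],
    [[0.024, 0.112, 0], [0, 0, 0]],
    [[0.03, 0.112, 0], [0, 0, 0]],
    [[0.032, 0.112, 0], [0, 0, 0]],
    [[0.034, 0.112, 0], [0, 0, 0]],
    [[0.036, 0.112, 0], [0, 0, 0]],
    [[0.038, 0.112, 0], [0, 0, 0]],
    [[0.04, 0.112, 0], [0, 0, 0]],
    [[0.04, 0.112, 0], [0, 0, 0]]
  ]
}}

```text
t: 11.8
tcp_pos: [490.5, -48.5, 37.7]
eef_rot: [0.7, -0.101, 0.101, -0.7]
contact_force: [0.5, -0.5, 0.4]
width: 0.542
```

Call:
{"op": "arm_command", "data": {
  "rows": [
    [[0.001, 0, 0], [0, 0, 0]],
    [[0.002, 0, 0], [0, 0, 0]],
    [[0.003, 0, 0], [0, 0, 0]],
    [[0.004, 0, 0], [0, 0, 0]],
    [[0.005, 0, 0], [0, 0, 0]],
    [[0.006, 0, 0], [0, 0, 0]],
    [[0.007, 0, 0], [0, 0, 0]],
    [[0.007, 0, 0], [0, 0, 0]]
  ]
}}

```text
t: 12.47
tcp_pos: [497.1, -50.5, 37.5]
eef_rot: [0.7, -0.101, 0.101, -0.7]
contact_force: [-0.9, -0.2, -0.8]
width: 0.541
```

Call:
{"op": "arm_command", "data": {
  "rows": [
    [[0.0005, 0, 0], [0, 0, 0]],
    [[0.001, 0, 0], [0, 0, 0]],
    [[0.0015, 0, 0], [0, 0, 0]],
    [[0.002, 0, 0], [0, 0, 0]],
    [[0.0025, 0, 0], [0, 0, 0]],
    [[0.003, 0, 0], [0, 0, 0]],
    [[0.0035, 0, 0], [0, 0, 0]],
    [[0.004, 0, 0], [0, 0, 0]]
  ]
}}

```text
t: 13.13
tcp_pos: [500.8, -51.6, 37.6]
eef_rot: [-0.7, 0.101, -0.101, 0.7]
contact_force: [-1.4, 0.5, -0.9]
width: 0.545
```

Run:
```python
from h import *
s=bot.sense();print(s['t'],s['tcp_pos'],s['contact_force'])
T=bot.get_image('top');S=bot.get_image('scene')
a=cv2.resize(T['frame'][165:255,330:410],None,fx=5,fy=5,interpolation=cv2.INTER_CUBIC)
b=cv2.resize(S['frame'][130:220,255:335],None,fx=5,fy=5,interpolation=cv2.INTER_CUBIC)
cv2.imwrite('pics/c5.png',cv2.convertScaleAbs(np.hstack([a,b])[:,:,::-1],alpha=1.6,beta=10))
```

```text
13.1333 [500.83790952 -51.56675446  37.5896194 ] [-1.37840944  0.51902069 -0.89031624]
```

View pics/c5.png

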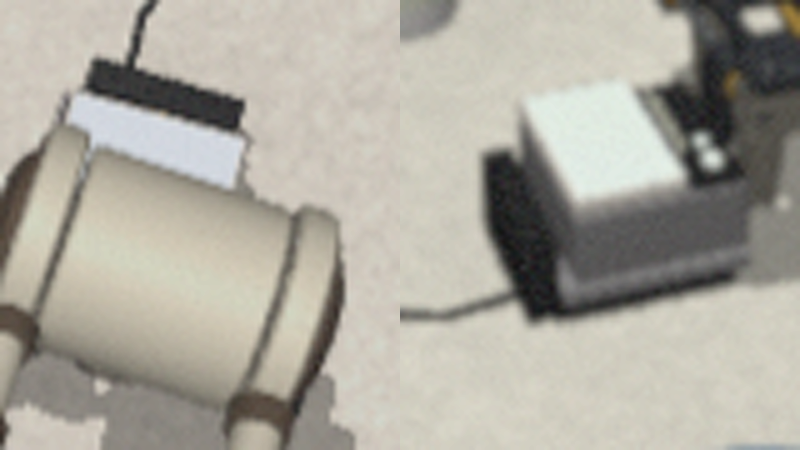

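Printer is close to the bar, straight, and still flat on the dock. Now small steps, watching the force.

Call:
{"op": "arm_command", "data": {
  "rows": [
    [[0.0003, 0, 0], [0, 0, 0]],
    [[0.0006, 0, 0], [0, 0, 0]],
    [[0.001, 0, 0], [0, 0, 0]],
    [[0.001, 0, 0], [0, 0, 0]]
  ]
}}

```text
t: 13.57
tcp_pos: [501.9, -51.9, 37.7]
eef_rot: [0.7, -0.101, 0.101, -0.7]
contact_force: [-0.4, 0.5, -0.2]
width: 0.544
```

Call:
{"op": "arm_command", "data": {
  "rows": [
    [[0.0003, 0, 0], [0, 0, 0]],
    [[0.0005, 0, 0], [0, 0, 0]],
    [[0.0005, 0, 0], [0, 0, 0]]
  ]
}}

```text
t: 13.82
tcp_pos: [502.3, -52.0, 37.6]
eef_rot: [0.7, -0.101, 0.101, -0.7]
contact_force: [-1.1, 0.7, -0.4]
width: 0.542
```

Call:
{"op": "arm_command", "data": {
  "rows": [
    [[0.0003, 0, 0], [0, 0, 0]],
    [[0.0005, 0, 0], [0, 0, 0]],
    [[0.0005, 0, 0], [0, 0, 0]]
  ]
}}

```text
t: 14.07
tcp_pos: [502.8, -52.1, 37.7]
eef_rot: [0.7, -0.101, 0.101, -0.7]
contact_force: [-1.2, 0.5, 0.9]
width: 0.547
```

Call:
{"op": "arm_command", "data": {
  "rows": [
    [[0.0003, 0, 0], [0, 0, 0]],
    [[0.0005, 0, 0], [0, 0, 0]],
    [[0.0005, 0, 0], [0, 0, 0]]
  ]
}}

```text
t: 14.32
tcp_pos: [503.3, -52.3, 37.7]
eef_rot: [0.7, -0.101, 0.101, -0.7]
contact_force: [-1.7, 0.0, 0.9]
width: 0.545
```

Call:
{"op": "arm_command", "data": {
  "rows": [
    [[0.0003, 0, 0], [0, 0, 0]],
    [[0.0005, 0, 0], [0, 0, 0]],
    [[0.0005, 0, 0], [0, 0, 0]]
  ]
}}

```text
t: 14.57
tcp_pos: [503.8, -52.4, 37.6]
eef_rot: [0.7, -0.101, 0.101, -0.7]
contact_force: [-0.7, 0.4, 1.1]
width: 0.541
```

Call:
{"op": "arm_command", "data": {
  "rows": [
    [[0.0003, 0, 0], [0, 0, 0]],
    [[0.0004, 0, 0], [0, 0, 0]],
    [[0.0004, 0, 0], [0, 0, 0]]
  ]
}}

```text
t: 14.82
tcp_pos: [504.1, -52.5, 37.6]
eef_rot: [-0.7, 0.101, -0.101, 0.7]
contact_force: [-1.8, 0.6, 0.9]
width: 0.546
```

Call:
{"op": "arm_command", "data": {
  "rows": [
    [[0.0003, 0, 0], [0, 0, 0]],
    [[0.0004, 0, 0], [0, 0, 0]],
    [[0.0004, 0, 0], [0, 0, 0]]
  ]
}}

```text
t: 15.07
tcp_pos: [504.5, -52.6, 37.6]
eef_rot: [-0.7, 0.101, -0.101, 0.7]
contact_force: [-2.1, 0.2, -0.0]
width: 0.547
```

Call:
{"op": "arm_command", "data": {
  "rows": [
    [[0.0003, 0, 0], [0, 0, 0]],
    [[0.0004, 0, 0], [0, 0, 0]],
    [[0.0004, 0, 0], [0, 0, 0]]
  ]
}}

```text
t: 15.32
tcp_pos: [504.9, -52.8, 37.6]
eef_rot: [0.7, -0.101, 0.101, -0.7]
contact_force: [-1.4, 0.0, 1.0]
width: 0.543
```

Call:
{"op": "arm_command", "data": {
  "rows": [
    [[0.0003, 0, 0], [0, 0, 0]],
    [[0.0004, 0, 0], [0, 0, 0]],
    [[0.0004, 0, 0], [0, 0, 0]]
  ]
}}

```text
t: 15.57
tcp_pos: [505.3, -52.9, 37.6]
eef_rot: [0.7, -0.101, 0.101, -0.7]
contact_force: [-1.3, 0.2, 0.2]
width: 0.541
```

Call:
{"op": "arm_command", "data": {
  "rows": [
    [[0.0003, 0, 0], [0, 0, 0]],
    [[0.0004, 0, 0], [0, 0, 0]],
    [[0.0004, 0, 0], [0, 0, 0]]
  ]
}}

```text
t: 15.82
tcp_pos: [505.6, -53.0, 37.6]
eef_rot: [-0.7, 0.101, -0.101, 0.7]
contact_force: [-0.9, 0.1, -0.1]
width: 0.545
```

Call:
{"op": "arm_command", "data": {
  "rows": [
    [[0.0003, 0, 0], [0, 0, 0]],
    [[0.0004, 0, 0], [0, 0, 0]],
    [[0.0004, 0, 0], [0, 0, 0]]
  ]
}}

```text
t: 16.07
tcp_pos: [506.0, -53.1, 37.6]
eef_rot: [0.7, -0.101, 0.101, -0.7]
contact_force: [-0.8, 0.4, -0.2]
width: 0.543
```

Call:
{"op": "arm_command", "data": {
  "rows": [
    [[0.0003, 0, 0], [0, 0, 0]],
    [[0.0004, 0, 0], [0, 0, 0]],
    [[0.0004, 0, 0], [0, 0, 0]]
  ]
}}

```text
t: 16.32
tcp_pos: [506.1, -53.1, 37.6]
eef_rot: [-0.7, 0.102, -0.101, 0.7]
contact_force: [-3.1, 0.7, 1.6]
width: 0.544
```

Contact begins. Steps of 0.2 mm from here.

Call:
{"op": "arm_command", "data": {
  "rows": [
    [[0.0001, 0, 0], [0, 0, 0]],
    [[0.0002, 0, 0], [0, 0, 0]],
    [[0.0002, 0, 0], [0, 0, 0]]
  ]
}}

```text
t: 16.57
tcp_pos: [506.2, -53.1, 37.5]
eef_rot: [-0.7, 0.102, -0.101, 0.7]
contact_force: [-4.9, 1.2, 2.6]
width: 0.542
```

Call:
{"op": "arm_command", "data": {
  "rows": [
    [[0.0001, 0, 0], [0, 0, 0]],
    [[0.0002, 0, 0], [0, 0, 0]],
    [[0.0002, 0, 0], [0, 0, 0]]
  ]
}}

```text
t: 16.82
tcp_pos: [506.2, -53.1, 37.5]
eef_rot: [-0.7, 0.102, -0.101, 0.7]
contact_force: [-5.3, 1.9, 4.4]
width: 0.548
```

Call:
{"op": "arm_command", "data": {
  "rows": [
    [[0.0001, 0, 0], [0, 0, 0]],
    [[0.0003, 0, 0], [0, 0, 0]],
    [[0.0003, 0, 0], [0, 0, 0]]
  ]
}}

```text
t: 17.07
tcp_pos: [506.2, -53.1, 37.4]
eef_rot: [-0.7, 0.102, -0.101, 0.7]
contact_force: [-5.6, 1.6, 4.1]
width: 0.54
```

Call:
{"op": "arm_command", "data": {
  "rows": [
    [[0.0001, 0, 0], [0, 0, 0]],
    [[0.0003, 0, 0], [0, 0, 0]],
    [[0.0003, 0, 0], [0, 0, 0]]
  ]
}}

```text
t: 17.32
tcp_pos: [506.2, -53.1, 37.3]
eef_rot: [-0.7, 0.102, -0.1, 0.7]
contact_force: [-7.7, 1.6, 5.5]
width: 0.542
```

Call:
{"op": "arm_command", "data": {
  "rows": [
    [[0.0001, 0, 0], [0, 0, 0]],
    [[0.0003, 0, 0], [0, 0, 0]],
    [[0.0003, 0, 0], [0, 0, 0]]
  ]
}}

```text
t: 17.57
tcp_pos: [506.2, -53.0, 37.2]
eef_rot: [-0.7, 0.103, -0.1, 0.7]
contact_force: [-8.0, 2.3, 5.9]
width: 0.545
```

Call:
{"op": "arm_command", "data": {
  "rows": [
    [[0.0002, 0, 0], [0, 0, 0]],
    [[0.0004, 0, 0], [0, 0, 0]],
    [[0.0004, 0, 0], [0, 0, 0]]
  ]
}}

```text
t: 17.82
tcp_pos: [506.2, -53.0, 37.2]
eef_rot: [-0.7, 0.103, -0.1, 0.7]
contact_force: [-10.0, 1.9, 6.5]
width: 0.543
```

Call:
{"op": "arm_command", "data": {
  "rows": [
    [[0.0002, 0, 0], [0, 0, 0]],
    [[0.0004, 0, 0], [0, 0, 0]],
    [[0.0004, 0, 0], [0, 0, 0]]
  ]
}}

```text
t: 18.07
tcp_pos: [506.2, -53.0, 37.1]
eef_rot: [-0.699, 0.103, -0.099, 0.7]
contact_force: [-10.7, 2.7, 7.1]
width: 0.541
```

Call:
{"op": "arm_command", "data": {
  "rows": [
    [[0, 0, 0], [0, 0, 0]],
    [[0, 0, 0], [0, 0, 0]],
    [[0, 0, 0], [0, 0, 0]],
    [[0, 0, 0], [0, 0, 0]],
    [[0, 0, 0], [0, 0, 0]],
    [[0, 0, 0], [0, 0, 0]],
    [[0, 0, 0], [0, 0, 0]],
    [[0, 0, 0], [0, 0, 0]],
    [[0, 0, 0], [0, 0, 0]],
    [[0, 0, 0], [0, 0, 0]]
  ]
}}

```text
t: 18.9
tcp_pos: [506.2, -53.0, 37.0]
eef_rot: [-0.699, 0.103, -0.1, 0.7]
contact_force: [-10.7, 2.3, 7.1]
width: 0.54
```

Run:
```python
from h import *
from scipy.spatial.transform import Rotation as R
s=bot.sense();print(s['t'],s['tcp_pos'],s['contact_force'],s['moment']);M=R.from_quat(s['eef_rot']).as_matrix();print(M[:,2].round(4),np.arctan2(-M[0,2],M[1,2]))
```

```text
18.9 [506.22614378 -52.99223345  37.04415663] [-10.71017398   2.31054714   7.11007213] [ 0.34879352  1.41273088 -0.17194479]
[2.838e-01 9.589e-01 1.000e-04] -0.2877417714408035
```

Call:
{"op": "arm_command", "data": {
  "rows": [
    [[0.0002, 0, 0], [0, 0, 0]],
    [[0.0003, 0, 0], [0, 0, 0]],
    [[0.0003, 0, 0], [0, 0, 0]],
    [[0.0003, 0, 0], [0, 0, 0]],
    [[0.0003, 0, 0], [0, 0, 0]],
    [[0.0003, 0, 0], [0, 0, 0]],
    [[0.0003, 0, 0], [0, 0, 0]],
    [[0.0003, 0, 0], [0, 0, 0]],
    [[0.0003, 0, 0], [0, 0, 0]],
    [[0.0003, 0, 0], [0, 0, 0]],
    [[0.0003, 0, 0], [0, 0, 0]],
    [[0.0003, 0, 0], [0, 0, 0]]
  ]
}}

```text
t: 19.9
tcp_pos: [506.2, -53.0, 37.0]
eef_rot: [-0.699, 0.103, -0.099, 0.7]
contact_force: [-11.2, 2.9, 8.3]
width: 0.543
```

Call:
{"op": "arm_command", "data": {
  "rows": [
    [[-0.001, 0, 0], [0, 0, 0]],
    [[-0.002, 0, 0], [0, 0, 0]],
    [[-0.003, 0, 0], [0, 0, 0]],
    [[-0.004, 0, 0], [0, 0, 0]],
    [[-0.006, 0, 0], [0, 0, 0]],
    [[-0.012, 0, 0], [0, 0, 0]],
    [[-0.025, 0, 0], [0, 0, 0]],
    [[-0.045, 0, 0], [0, 0, 0]],
    [[-0.045, -0.04, 0], [0, 0, 0]],
    [[-0.045, -0.08, 0], [0, 0, 0]],
    [[-0.07, -0.112, 0], [0, 0, 0]],
    [[-0.1, -0.112, 0], [0, 0, 0]],
    [[-0.13, -0.112, 0], [0, 0, 0]],
    [[-0.13, -0.112, 0], [0, 0, 0]],
    [[-0.13, -0.112, 0], [0, 0, 0]]
  ]
}}

```text
t: 21.15
tcp_pos: [383.4, -16.7, 149.6]
eef_rot: [0.7, -0.101, 0.102, -0.7]
contact_force: [1.4, -0.1, -1.6]
width: 0.544
```

Run:
```python
from h import *
s=bot.sense();print(s['t'],s['tcp_pos'],s['contact_force'])
T=bot.get_image('top');S=bot.get_image('scene')
a=cv2.resize(T['frame'][165:255,330:410],None,fx=5,fy=5,interpolation=cv2.INTER_CUBIC)
b=cv2.resize(S['frame'][130:220,255:335],None,fx=5,fy=5,interpolation=cv2.INTER_CUBIC)
cv2.imwrite('pics/c6.png',cv2.convertScaleAbs(np.hstack([a,b])[:,:,::-1],alpha=1.6,beta=10))
```

```text
21.15 [383.38764226 -16.69770594 149.63887818] [ 1.41033361 -0.11167129 -1.58855001]
```

View pics/c6.png

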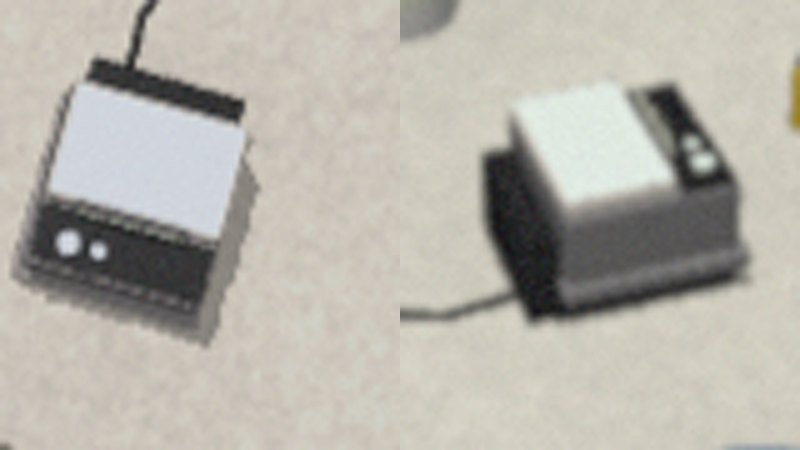

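Printer now sits against the bar: cover corners in the top crop are (80,83), (247,130), (215,240) and (48,195). I'll check its centring numerically with colour masks.

Run:
```python
from h import *
T=bot.get_image('top')
full=lambda u,v:((u+.5)/5-.5+330,(v+.5)/5-.5+165)
def dk(q,z,yaw=-.294):
    w=ray(T,q,z)[:2]-[557.7,-68.5];c,s=np.cos(yaw),np.sin(yaw);return np.round([c*w[0]+s*w[1],-s*w[0]+c*w[1]],1)
print('cover',[dk(full(*p),84) for p in[(80,83),(247,130),(215,240),(48,195)]])
print('panel front',[dk(full(*p),70) for p in[(30,260),(195,308)]])
print('bar back',[dk(full(*p),56) for p in[(95,58),(245,102)]])
print('dock front',[dk(full(*p),26) for p in[(12,275),(207,347)]],'dock right',dk(full(256,185),26))
f=T['frame'].astype(int);hsv=cv2.cvtColor(T['frame'],cv2.COLOR_RGB2HSV)
m=((f[...,2]>=f[...,0]+3)&(f[...,2]>95)).astype(np.uint8);k=np.zeros_like(m);k[175:220,335:385]=m[175:220,335:385]
k=cv2.morphologyEx(k,cv2.MORPH_OPEN,np.ones((3,3),np.uint8))
c=max(cv2.findContours(k,0,cv2.CHAIN_APPROX_NONE)[0],key=cv2.contourArea);r=cv2.minAreaRect(c);print('cover rect',r,dk(r[0],84),[dk(p,84) for p in cv2.boxPoints(r)])
d=((f.sum(2)<110)).astype(np.uint8);k=np.zeros_like(d);k[174:191,345:382]=d[174:191,345:382]
c=max(cv2.findContours(k,0,cv2.CHAIN_APPROX_NONE)[0],key=cv2.contourArea);r=cv2.minAreaRect(c);print('bar rect',r,dk(r[0],56),[dk(p,56) for p in cv2.boxPoints(r)])
for n,p,z in[('g',(0,0),0)]:pass
```

```text
cover [array([51.7, 45.6]), array([ 51.9, -43.6]), array([ -7.4, -42.6]), array([-8.8, 45.7])]
panel front [array([-42.3,  45.3]), array([-42.6, -43.2])]
bar back [array([71.6, 41.2]), array([ 70.9, -41.4])]
dock front [array([-49.1,  51.7]), array([-57.2, -59.1])] dock right [ 34.3 -61.7]
cover rect ((359.0153503417969, 196.77691650390625), (34.292964935302734, 21.838741302490234), 15.255120277404785) [22.2  1.6] [array([-6.6, 45.3]), array([50.1, 45.9]), array([ 51.1, -42.3]), array([ -5.5, -42.3])]
bar rect ((363.25, 181.75001525878906), (30.04163360595703, 6.324555397033691), 18.434947967529297) [68.  -0.1] [array([61.3, 39.9]), array([78.3, 39.2]), array([ 74.7, -40.2]), array([ 57.7, -39.2])]
```

Cover centre is about 1 to 1.5 mm from the dock's centre line (4 mm allowed). The cover's two back corners are level at x of about 51.8, and the arm is well clear. Handing in.

```bash
python3 -c "
from station import bot
bot.sign_off()"
```

```text
the job is handed in; nothing more can be done
```

The printer is seated on its dock, centred and flush against the contact bar, and the job is handed in at about 21 s of the 67 s allowed. No verdict is reported, so the result rests on my own checks.

**What I did:** I squared and centred the printer with two low two-finger pushes on its left side. A front push then slid it onto the bar, building up in 0.2–0.4 mm steps. I held about 11 to 11.5 N for nearly 2 s, backed off slowly, and raised and withdrew the arm.

**Last checks:**
- **Centring:** the printer is about 1 to 1.5 mm left of the dock's centre line; 4 mm is allowed.
- **Against the bar:** the white cover's two back corners are level, at x = 51.7 and 51.9 mm in the dock's frame, with the bar face at 52 mm.
- **Bystanders:** the arm's path kept clear of the bowl, stapler and bottle. I did not re-measure them at the end.

**Disagreements:**
- The bar was reached about 2 mm later than my camera estimate, which is within the calibration.
- While pushing, the fingers also pressed down about 7 to 8 N on the printer. It still looked flat on the dock in the last picture.
- In the last picture, my rough picks of the dock's own edges were up to 10 mm off the given size, probably because of shadow. I judged the centring against the bar instead.

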